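# Park the instrument box behind the socket block

## Task

Put the steel instrument box away: with the fingertips, push it along the desk, flat and never picked up, end-first through the narrow gap between the socket block and the blood-pressure monitor, until it rests squarely against the stop bar behind them. Leave the other things on the desk where they are, and take the hand away.

Things in the scene. Friction and masses are not known exactly. Their poses are not given: they have to be found in the camera images.
- ibox: Closed flat stainless-steel instrument box, loose, 0.3 to 0.55 kg: 76 mm (its x) by 110 mm (its y) by 34 mm high, vertical edges rounded. Origin: centre of its underside. It starts on the right (-y) side of the gap, askew to the gap by up to 0.65 rad and off its line; its y axis is the long one that goes through the gap.
- socket: Grey socket block with two round mains outlets on top, screwed to the desk: 100 (x) by 100 (y) by 55 mm high. Origin: centre of its underside. Its +x face is one side of the gap; its y axis is the direction of the push (turned by up to 0.2 rad from world y). The gap is 82 to 86 mm wide.
- monitor: White digital blood-pressure monitor with a dark display, fixed to the desk: 160 (x) by 110 (y) by 57 mm high, axes parallel to the socket block's. Origin: centre of its underside. Its -x face (45 mm high there) is the other side of the gap.
- stop: Low grey-painted metal stop bar screwed to the desk behind the gap, across its line, parallel to the socket block: 120 (x) by 20 (y) by 28 mm high. Origin: centre of its underside, on the centre line of the gap within 2 mm. Its -y face, 10 mm from the origin, is where the end of the instrument box must come to rest.
- jar: Bystander: small lidded jar, 44 mm across, 55 mm high, beside the parking place. Origin: centre of its underside.
- thermometer: Bystander: white digital thermometer lying flat, 18 by 118 by 12 mm, on the robot's side of the parking place. Origin: underside of its thick part.
- carton: Bystander: small cardboard carton 45 by 70 by 35 mm. Origin: centre of its underside.
- oximeter: Bystander: finger-clip oximeter 34 by 60 by 28 mm. Origin: centre of its underside.
- sanitiser: Bystander: bottle of hand sanitiser, 56 mm across, 150 mm high. Origin: centre of its underside.
- pot: Bystander: open steel pot, 64 mm across, 60 mm high. Origin: centre of its underside.
- dish: Bystander: round steel dish, 140 mm across, 32 mm high. Origin: centre of its underside.
Not all that is in view belongs to the job. There is more than one size of the stop; the job needs the largest.

How it is judged:
By the outcome, as a careful person would: the job done as asked, in the order asked, and still so for the second after the job is handed in, with the robot touching nothing.
It also fails if it takes over 72 s, if anything falls off the work surface, if the arm or the gripper's body presses on something with over 40 N, if the wrist force passes 120 N, or if a joint passes its speed limit or range.

## Robot

A 6-joint arm with a two-finger parallel gripper is mounted at the origin on the work surface. World frame = base frame: x ahead of the robot, y to its left, z up, the work surface at z = 0. Lengths are in mm, angles in rad, forces in N, time in s.
With the tool pointing down it reaches from about 350 to 925 mm from the base axis. Payload 6.4 kg.
Tool frame: the origin (TCP) lies midway between the tips of the shut fingers; the grasp point (between the pads) lies 19 mm behind it; z points along the fingers, y is the direction in which the jaws open and shut (so a half turn about z gives the same grasp; the last joint's range is limited). The gripper opens to 94 mm and grips with 3 to 60 N. Pads are 16 mm wide; open, the fingers measure 119 mm over their backs; the gripper's body (75 mm by 177 mm) begins 78 mm behind the grasp point.
Start: joints at [-1.507, 0.245, 1.558, -0, 1.339, -0.174], TCP at [153.121, -631.718, 205.455] pointing down, gripper open.
Joint ranges: [-3.13, 3.13], [-1.02, 2.26], [0.13, 2.54], [-0.95, 4.09], [0.21, 2.88], [-2.74, 2.74]. Speed limits (rad/s): [2.57, 2.57, 3.14, 3.14, 3.14, 3.14].

## Interface

Orientations are given as a 3x3 rotation matrix whose columns are the frame's x, y, z axes.
In Python, from rig import move_ptp, servo_line, goto_joints, grip, hold, inverse_kinematics, sense, get_image, camera_info, Unreachable, close_job gives the robot as it stands. The module is installed in compiled form; this text tells all that it offers. Calls block until the motion is done:
- move_ptp(position, orientation): joint-space move of the TCP to a pose.
- servo_line(position, attitude=None, velocity=150): straight line of the TCP; attitude=None keeps the orientation; velocity is the mean speed in mm/s.
- goto_joints(angles): joint-space move.
- grip(opening): opening from 0.0 (shut) to 1.0 (fully open); the grip force is fixed at half the most; returns when the fingers have stopped.
- hold(seconds).
- inverse_kinematics(position, orientation): joint angles nearest the present ones, or None.
- sense(): the state.
- get_image(name): name is "scene" or "top" or "wrist"; returns the picture (400x640x3 uint8, red, green, blue); there is no depth.
- camera_info(name): a dict with "mtx" (3x3 intrinsics, pixels), "rvec" (rotation vector, rad) and "tvec" (3), from world to camera coordinates, as OpenCV has them. Camera axes: x right, y down, z forward; pixel columns grow to the right and rows downward; lengths in mm; the calibration is good to about 2 mm. A picture is of the moment at which its call begins: read the wrist's pose just before it. camera_info takes no time and is no camera call; for the wrist camera it gives the pose at the moment of the call.
A pose or a line that the arm cannot do raises Unreachable and nothing moves.
- close_job(): hands the job in, once; it reports no verdict.
The state is a dict: "clock": time; "joint_positions": joint angles; "joint_velocities": joint speeds; "joint_efforts": joint torques, N m; "tcp_pos": TCP position; "tool_rot": TCP orientation; "contact_force": force on the tool from outside, world axes, zero at the start; "torque": the same for the moment, N m; "opening": opening from 0.0 (shut) to 1.0 (fully open).
Only numpy, scipy, OpenCV 4.12 (cv2) and the standard library are available. Lean on these libraries where they do the work, as an engineer would, in place of code of your own. Each camera call takes 0.05 s, during which the arm holds its last target.

## Working session

There is one attempt and no reset: what is moved stays moved. The work goes in short steps, each a Python script; the robot and the scene stay as the last script left them, time stands still between calls to the robot, and variables do not carry over. Pictures are saved under pics/ and viewed, and the job is handed in when it is done.

```bash
ls; mkdir -p pics
python3 - <<'E'
from rig import *
import cv2
for n in ("scene","top"):
    im=get_image(n); cv2.imwrite(f"pics/{n}0.png",im[:,:,::-1])
    c=camera_info(n); print(n,c)
s=sense(); print(s["clock"],s["tcp_pos"],s["tool_rot"],s["contact_force"])
E
```

```text
pics
scene {'mtx': array([[479.69275034,   0.        , 315.28007635],
       [  0.        , 479.69275034, 198.35321583],
       [  0.        ,   0.        ,   1.        ]]), 'rvec': array([ 1.098069  ,  2.3023305 , -1.11237228]), 'tvec': array([ 269.50580679, -262.3226202 , 1704.40274272])}
top {'mtx': array([[451.78183781,   0.        , 319.33783442],
       [  0.        , 451.78183781, 207.40062783],
       [  0.        ,   0.        ,   1.        ]]), 'rvec': array([ 2.13472511, -2.15151169,  0.20659572]), 'tvec': array([ 72.76670718, 544.78290231, 998.37432715])}
0.1 [ 153.08926446 -631.17647478  204.4750248 ] [[ 9.71869535e-01  2.35519841e-01 -1.03484817e-04]
 [ 2.35519676e-01 -9.71868114e-01  1.68827166e-03]
 [ 2.97047879e-04 -1.66515250e-03 -9.99998570e-01]] [ 0.93967532 -0.10408313  0.0455165 ]
```

View pics/scene0.png

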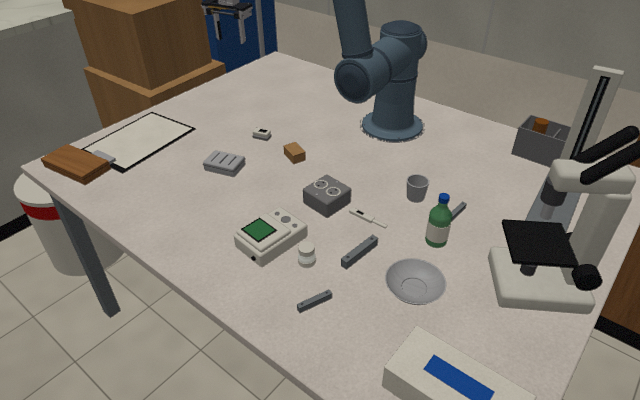

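View pics/top0.png

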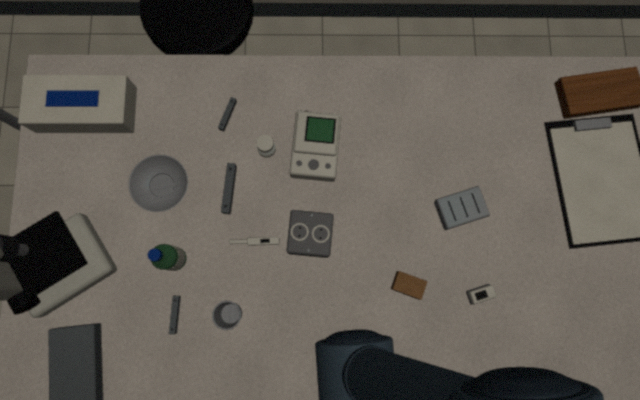

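Candidates in the top view:
- **Box:** the grey slab with slots at (462,207). The clipboard at (600,180), brown block at (600,90) and dark slab at (75,360) are not it.
- **Stop bars:** (229,188) is the longest and in line with the gap. (228,113) and (174,314) are shorter.
- **Gap sides:** socket at (310,233), monitor at (316,145).

Next I check these in a close crop.

Run:
```python
import cv2
im=cv2.imread("pics/top0.png")
c=cv2.resize(im[90:270,140:340],None,fx=4,fy=4,interpolation=cv2.INTER_CUBIC)[:600]
c=cv2.convertScaleAbs(c,alpha=1.5);cv2.imwrite("pics/crop1.png",cv2.resize(im[90:270,200:345],None,fx=4,fy=3.3,interpolation=cv2.INTER_CUBIC))
cv2.imwrite("pics/crop2.png",cv2.convertScaleAbs(cv2.resize(im[170:250,420:510],None,fx=6,fy=6,interpolation=cv2.INTER_CUBIC),alpha=1.5))
```

```text
(no output)
```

View pics/crop1.png

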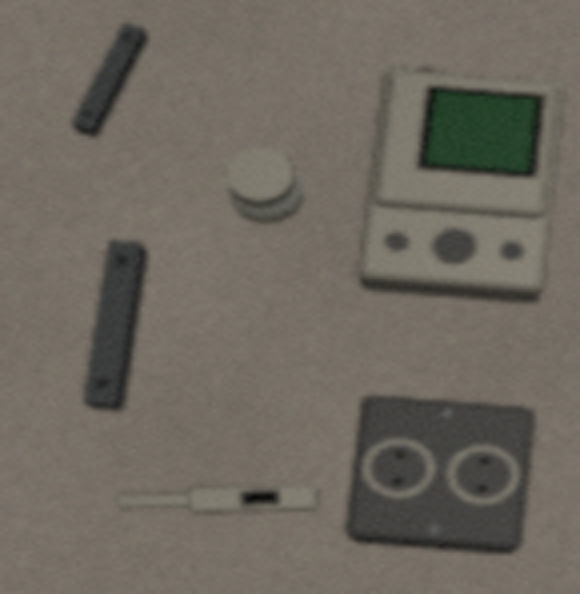

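View pics/crop2.png

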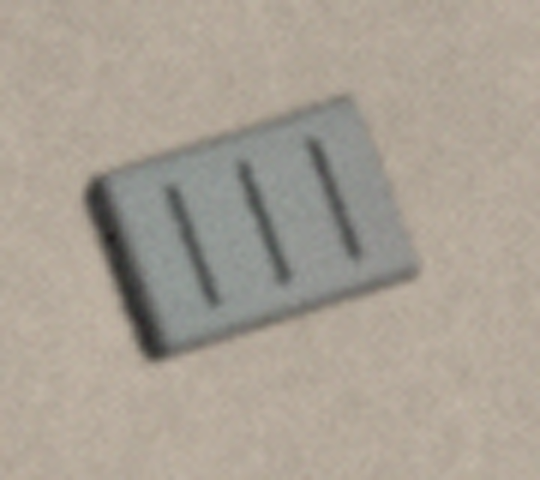

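```bash
cat > h.py <<'E'
import numpy as np, cv2
def ray2plane(px,ci,z):
    px=np.atleast_2d(np.asarray(px,float)); R,_=cv2.Rodrigues(ci["rvec"]); t=np.asarray(ci["tvec"]).ravel()
    n=np.c_[px,np.ones(len(px))]@np.linalg.inv(ci["mtx"]).T
    d=n@R; o=-R.T@t
    return (o+d*((z-o[2])/d[:,2])[:,None])[:,:2]
def proj(P,ci):
    return cv2.projectPoints(np.asarray(P,float).reshape(-1,1,3),ci["rvec"],ci["tvec"],ci["mtx"],None)[0].reshape(-1,2)
E
python3 - <<'E'
from rig import camera_info
from h import *
ci=camera_info("top")
def c1(p): p=np.array(p,float); return p/[4,3.3]+[200,90]
def c2(p): return np.array(p,float)/6+[420,170]
np.set_printoptions(precision=1,suppress=True)
for n,p,z in [("socket",c1([(362,397),(534,407),(521,550),(348,537)]),55),("stop",c1([(108,240),(145,245),(122,408),(87,403)]),28),("mon",c1([(362,280),(540,292)]),45),("box",c2([(108,180),(350,95),(418,270),(165,355)]),34),
 ("thermo",c1([(120,500),(315,497)]),10),("jar",c1([(262,172)]),55),("carton",[(409,285)],35),("oxi",[(482,295)],28)]:
    w=ray2plane(p,ci,z); print(n,w.tolist(),w.mean(0)); 
    if len(w)>1: print("  edges",[ (round(float(np.hypot(*(w[(i+1)%len(w)]-w[i]))),1), round(float(np.degrees(np.arctan2(*(w[(i+1)%len(w)]-w[i])[::-1]))),1)) for i in range(len(w))])
E
```

```text
socket [[537.3799580058107, 134.6545385557569], [529.7632103027407, 36.47656427549271], [431.18373453716964, 45.27067892598069], [440.8124489348971, 142.40740201795228]] [484.8  89.7]
  edges [(98.5, -94.4), (99.0, 174.9), (97.6, 84.3), (96.9, -4.6)]
stop [[657.4771898609458, 286.7958100378714], [653.6765145758056, 264.7933741955196], [534.7979429196157, 275.63789056200073], [538.5057924115328, 296.0640849161068]] [596.1 280.8]
  edges [(22.3, -99.8), (119.4, 174.8), (20.8, 79.7), (119.3, -4.5)]
mon [[623.012893692031, 135.15393953142717], [613.8295796293279, 31.17343311247243]] [618.4  83.2]
  edges [(104.4, -95.0), (104.4, 85.0)]
box [[563.3425568505868, -211.68763531194094], [597.0220094038306, -309.9098300675939], [526.8174750411866, -331.8762931998062], [494.03734346557303, -230.21835221624121]] [ 545.3 -270.9]
  edges [(103.8, -71.1), (73.6, -162.6), (106.8, 107.9), (71.7, 15.0)]
thermo [[471.3403271505984, 278.40394132637647], [472.6140888510032, 164.07371291954826]] [472.  221.2]
  edges [(114.3, -89.4), (114.3, 90.6)]
jar [[699.500856865337, 193.282098363604]] [699.5 193.3]
carton [[366.6400216341916, -134.24722577175254]] [ 366.6 -134.2]
oxi [[342.4062699483126, -302.8865234478618]] [ 342.4 -302.9]
```

Run:
```python
from rig import *
from h import *
def R(yaw): # tool x axis at angle yaw, y jaw = perpendicular, z down
    c,s=np.cos(yaw),np.sin(yaw); return np.array([[c,s,0],[s,-c,0],[0,0,-1.]])
np.set_printoptions(precision=2,suppress=True)
for yaw in (-5,85,-95,175):
    for p in ([575,20,330],[546,-400,15],[585,150,15],[546,-280,15]): print(yaw,p,inverse_kinematics(p,R(np.radians(yaw))))
c=camera_info("wrist"); r,_=cv2.Rodrigues(c["rvec"]); s=sense()
print("cam in tool",s["tool_rot"].T@(-r.T@c["tvec"]-s["tcp_pos"]), (s["tool_rot"].T@r.T), c["mtx"])
```

```text
-5 [575, 20, 330] [-0.16 -0.01  1.61 -0.    1.54  1.5 ]
-5 [546, -400, 15] [-0.8   0.52  1.58 -0.    1.05  0.86]
-5 [585, 150, 15] [ 0.06  0.38  1.78 -0.    0.99  1.72]
-5 [546, -280, 15] [-0.66  0.4   1.75 -0.    0.99  1.  ]
85 [575, 20, 330] [-0.16 -0.01  1.61 -0.    1.54 -0.07]
85 [546, -400, 15] [-0.8   0.52  1.58 -0.    1.05 -0.71]
85 [585, 150, 15] [ 0.06  0.38  1.78 -0.    0.99  0.15]
85 [546, -280, 15] [-0.66  0.4   1.75 -0.    0.99 -0.57]
-95 [575, 20, 330] None
-95 [546, -400, 15] [-0.8   0.52  1.58 -0.    1.05  2.43]
-95 [585, 150, 15] None
-95 [546, -280, 15] [-0.66  0.4   1.75 -0.    0.99  2.57]
175 [575, 20, 330] [-0.16 -0.01  1.61 -0.    1.54 -1.65]
175 [546, -400, 15] [-0.8   0.52  1.58 -0.    1.05 -2.28]
175 [585, 150, 15] [ 0.06  0.38  1.78 -0.    0.99 -1.42]
175 [546, -280, 15] [-0.66  0.4   1.75 -0.    0.99 -2.14]
cam in tool [  79.38    0.55 -177.48] [[ 0.   -0.96 -0.27]
 [ 1.    0.   -0.  ]
 [ 0.   -0.27  0.96]] [[286.49   0.   314.96]
 [  0.   286.49 200.9 ]
 [  0.     0.     1.  ]]
```

```bash
cat >> h.py <<'E'
def R(deg):
    a=np.radians(deg); c,s=np.cos(a),np.sin(a); return np.array([[c,s,0],[s,-c,0],[0,0,-1.]])
import pickle
def snap(n,name):
    from rig import get_image,camera_info
    ci=camera_info(n); im=get_image(n)[:,:,::-1].copy(); cv2.imwrite(f"pics/{name}.png",im); pickle.dump(ci,open(f"pics/{name}.pkl","wb")); return im,ci
E
python3 - <<'E'
from rig import *
from h import *
move_ptp([545,-300,190],R(85)); hold(.3); snap("wrist","wbox"); print(sense()["clock"])
move_ptp([572,100,190],R(85)); hold(.3); snap("wrist","wgap"); print(sense()["clock"], sense()["tcp_pos"])
E
```

```text
2.3083
4.1417 [572.12489478  99.52994138 189.97584288]
```

View pics/wbox.png

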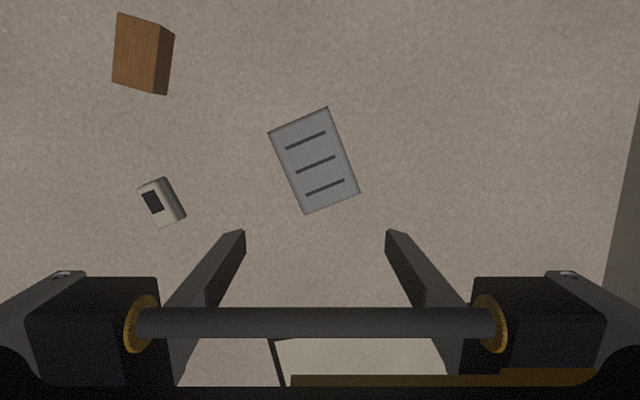

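View pics/wgap.png

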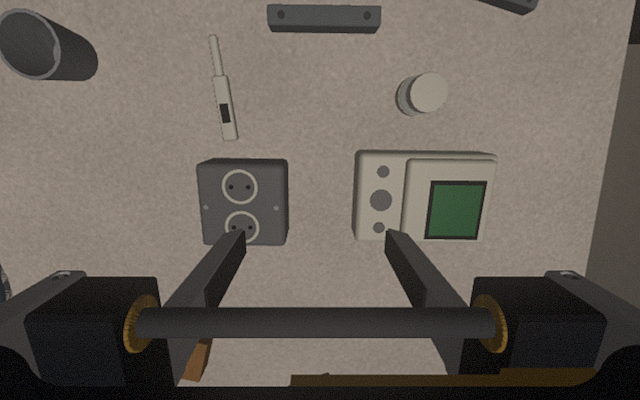

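wbox shows the box at about (314,160). wgap shows the socket (245,200), the monitor (425,195), the stop (325,17), the thermometer (222,85) and the jar (425,92). Next I refine the gap edges.

Run:
```python
import cv2,numpy as np
im=cv2.imread("pics/wgap.png")
a=cv2.resize(im[140:260,270:390],None,fx=5,fy=5,interpolation=cv2.INTER_CUBIC)
b=cv2.resize(im[0:40,260:390],None,fx=6,fy=6,interpolation=cv2.INTER_CUBIC)
cv2.imwrite("pics/g1.png",cv2.convertScaleAbs(a,alpha=1.4)); cv2.imwrite("pics/g2.png",cv2.convertScaleAbs(b,alpha=1.4))
c=cv2.imread("pics/wbox.png")[95:225,255:375]
cv2.imwrite("pics/g3.png",cv2.convertScaleAbs(cv2.resize(c,None,fx=4.5,fy=4.5,interpolation=cv2.INTER_CUBIC),alpha=1.3))
```

```text
(no output)
```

View pics/g1.png

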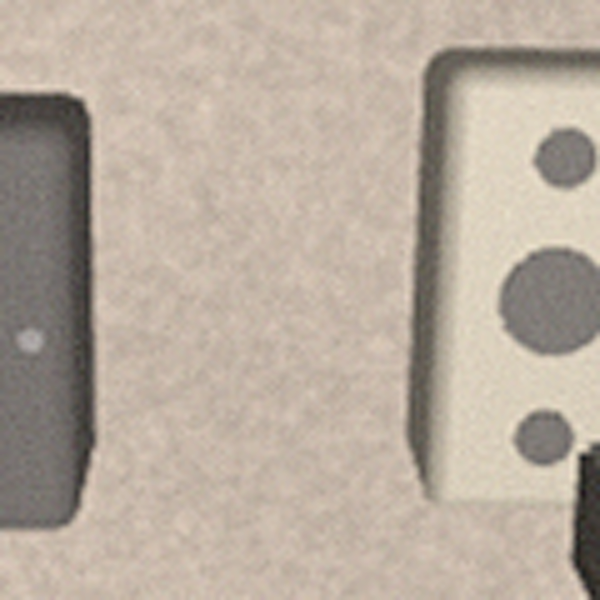

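View pics/g2.png

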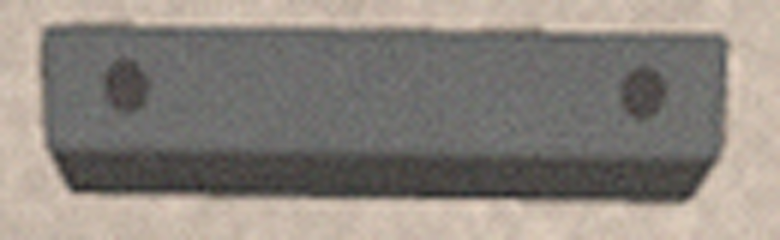

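View pics/g3.png

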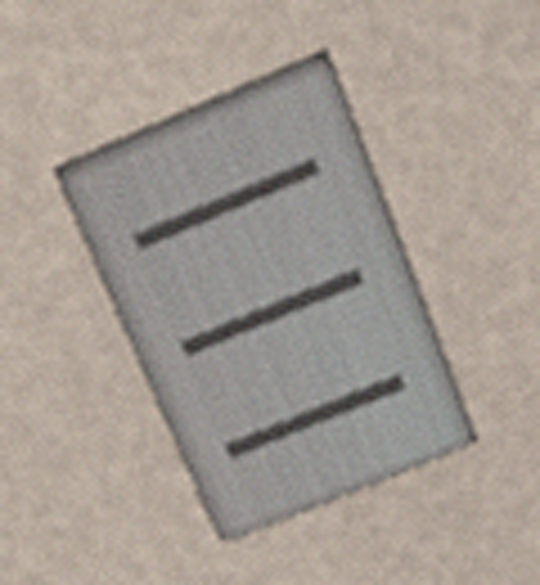

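Run:
```python
from h import *
np.set_printoptions(precision=1,suppress=True)
ci=pickle.load(open("pics/wgap.pkl","rb")); cb=pickle.load(open("pics/wbox.pkl","rb"))
g1=lambda p:np.array(p)/5+[270,140]-.4; g2=lambda p:np.array(p)/6+[260,0]-.4; g3=lambda p:np.array(p)/4.5+[255,95]-.4
def show(n,w):
    print(n,w.tolist() and np.round(w,1).tolist(),w.mean(0),[ (round(float(np.hypot(*d)),1),round(float(np.degrees(np.arctan2(d[1],d[0]))),1)) for d in np.roll(w,-1,0)-w])
show("sock z0",ray2plane(g1([(88,110),(94,430)]),ci,0))
show("mon z0",ray2plane(g1([(425,75),(409,430)]),ci,0))
show("sock zt",ray2plane(g1([(70,130),(75,500)]),ci,55))
show("mon top",ray2plane(g1([(455,85),(438,490)]),ci,45))
show("stop z0",ray2plane(g2([(70,192),(690,200)]),ci,0))
show("stop zt",ray2plane(g2([(50,152),(718,158)]),ci,28))
show("stop back",ray2plane(g2([(43,27),(725,36)]),ci,28))
show("box",ray2plane(g3([(58,168),(327,50),(475,440),(225,541)]),cb,34))
```

```text
sock z0 [[539.9, 130.2], [531.6, 43.3]] [535.8  86.8] [(87.3, -95.5), (87.3, 84.5)]
mon z0 [[626.5, 131.6], [617.2, 35.8]] [621.9  83.7] [(96.2, -95.5), (96.2, 84.5)]
sock zt [[541.5, 133.3], [532.5, 46.3]] [537.   89.8] [(87.4, -96.0), (87.4, 84.0)]
mon top [[627.4, 134.3], [618.9, 37.0]] [623.1  85.7] [(97.7, -95.0), (97.7, 85.0)]
stop z0 [[538.7, 279.5], [656.3, 267.8]] [597.5 273.6] [(118.2, -5.7), (118.2, 174.3)]
stop zt [[539.2, 278.2], [655.6, 267.0]] [597.4 272.6] [(117.0, -5.5), (117.0, 174.5)]
stop back [[540.5, 297.2], [657.3, 285.6]] [598.9 291.4] [(117.4, -5.7), (117.4, 174.3)]
box [[497.8, -229.9], [567.4, -207.7], [599.2, -309.6], [530.1, -331.9]] [ 548.6 -269.8] [(73.0, 17.7), (106.7, -72.7), (72.6, -162.1), (107.0, 107.5)]
```

```bash
cat >> h.py <<'E'
TH=84.5; P0=np.array([579.0,85.2]); D=np.array([np.cos(np.radians(TH)),np.sin(np.radians(TH))]); N=np.array([D[1],-D[0]])
def W(u,n,z): p=P0+u*D+n*N; return [float(p[0]),float(p[1]),float(z)]
def UN(p): q=np.asarray(p)[...,:2]-P0; return np.stack([q@D,q@N],-1)
E
python3 - <<'E'
from rig import *
from h import *
np.set_printoptions(precision=1,suppress=True)
box=np.array([[497.8,-229.9],[567.4,-207.7],[599.2,-309.6],[530.1,-331.9]]); print(UN(box),UN(box.mean(0)), UN([597.5,273.2]))
tcp0=np.array([568.,-345]); u,n=UN(tcp0); print(u,n)
move_ptp(W(u-45,n,190),R(TH)); grip(0.47)
servo_line(W(u-45,n,12),velocity=180)
print(sense()["tcp_pos"],sense()["opening"],sense()["clock"],sense()["contact_force"])
for du in (0,20,40):
    servo_line(W(u+du,n,12),velocity=60); s=sense(); print(du,s["clock"],s["contact_force"],s["tcp_pos"])
hold(.2); snap("wrist","p1"); snap("top","t1")
E
```

```text
[[-321.4  -50.6]
 [-292.7   16.5]
 [-391.    57.9]
 [-419.9   -8.7]] [-356.3    3.8] [188.9   0.4]
-429.2737478152828 30.283484552161426
[ 564.6 -390.6   13.6] 0.4685900720760743 7.9667 [-0.4 -0.1 -0.2]
0 8.8667 [0.5 0.2 0.5] [ 568. -345.   12.]
20 9.35 [ 0.5 -0.5 -0.9] [ 570.  -324.2   12. ]
40 9.8333 [-0.8  0.2 -0.2] [ 571.9 -304.2   11.9]
```

View pics/p1.png

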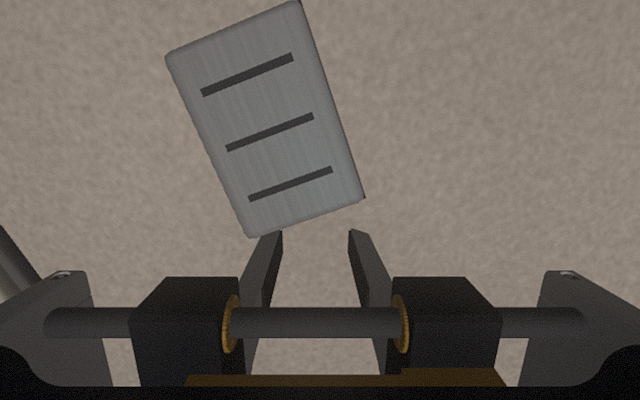

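```bash
cat >> h.py <<'E'
def boxpose(pts,ci):
    w=ray2plane(pts,ci,34); c=w.mean(0)
    b=(w[0]-w[3])+(w[1]-w[2]); a=np.degrees(np.arctan2(b[1],b[0])); return w,c,a
E
python3 - <<'E'
from h import *
np.set_printoptions(precision=1,suppress=True)
ci=pickle.load(open("pics/p1.pkl","rb"))
w,c,a=boxpose([(166,55),(297,0),(364,198),(247,238)],ci); print(w,c,a,UN(c))
E
```

```text
[[ 510.1 -189.1]
 [ 577.1 -171.8]
 [ 603.7 -271.4]
 [ 534.5 -289.1]] [ 556.4 -230.3] 104.31141698485835 [-316.3    7.7]
```

Run:
```python
from rig import *
from h import *
np.set_printoptions(precision=1,suppress=True)
s=sense();u,n=UN(s["tcp_pos"])
servo_line(W(u-15,n,12),velocity=100); servo_line(W(u-15,n,70),velocity=200)
servo_line(W(-336,95,70),velocity=200); grip(0.0); servo_line(W(-336,95,12),velocity=150)
servo_line(W(-336,69,12),velocity=80);servo_line(W(-336,52,12),velocity=50); s=sense(); print(s["clock"],s["contact_force"],UN(s["tcp_pos"]))
snap("wrist","p2")
```

```text
13.7917 [ 1.9 -0.6  1.4] [-336.    51.9]
```

View pics/p2.png

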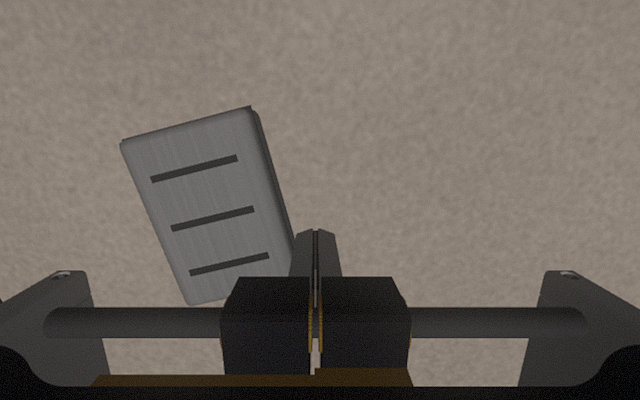

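```bash
cat >> h.py <<'E'
def pose3(TL,TR,BL,ci):
    w=ray2plane([TL,TR,BL],ci,34); b=w[0]-w[2]; e=w[1]-w[0]
    return (w[1]+w[2])/2, np.degrees(np.arctan2(b[1],b[0]))-TH, np.degrees(np.arctan2(e[1],e[0]))+90-TH
E
python3 - <<'E'
from h import *
ci=pickle.load(open("pics/p2.pkl","rb"))
c,a,a2=pose3((121,143),(248,107),(190,305),ci); print(c,a,a2,UN(c))
ci=pickle.load(open("pics/p1.pkl","rb"))
c,a,a2=pose3((166,55),(297,0),(247,238),ci); print(c,a,a2,UN(c))
E
```

```text
[ 545.56498493 -223.07874394] 14.129631890916457 14.85057730877898 [-310.06409394   -3.73387869]
[ 555.79366879 -230.46142175] 19.16828557942064 19.9074107181316 [-316.43240746    7.15531264]
```

Run:
```python
from rig import *
from h import *
s=sense();u,n=UN(s["tcp_pos"])
servo_line(W(u,n+12,12),velocity=100); servo_line(W(u,n+12,65),velocity=200)
servo_line(W(-278,-90,65),velocity=250); servo_line(W(-278,-90,12),velocity=150)
servo_line(W(-278,-66,12),velocity=80);servo_line(W(-278,-53,12),velocity=50); s=sense(); print(s["clock"],s["contact_force"],UN(s["tcp_pos"]))
snap("wrist","p3")
```

```text
16.6917 [ 0.14031844 -0.34727093  0.36134315] [-278.21955777  -52.39836098]
```

View pics/p3.png

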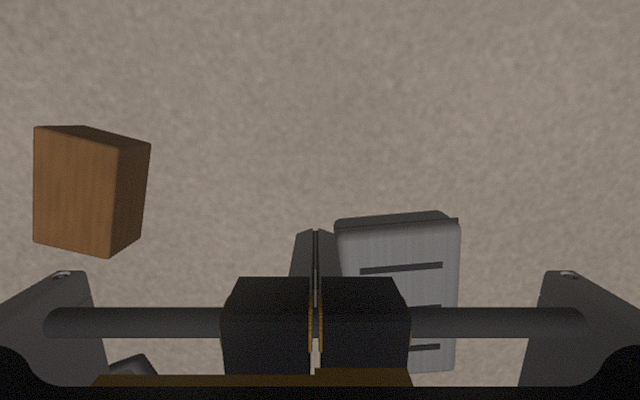

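Run:
```python
from h import *
ci=pickle.load(open("pics/p3.pkl","rb"))
w=ray2plane([(335,232),(461,220),(456,372)],ci,34); print(np.round(UN(w),1)); e=UN(w[1]-w[0]+P0); f=UN(w[1]-w[2]+P0)
print("ccw skew", np.degrees(np.arctan2(e[0],e[1])), -np.degrees(np.arctan2(f[1],f[0])), np.hypot(*e),np.hypot(*f), UN((w[0]+w[2])/2))
from rig import *
s=sense();u,n=UN(s["tcp_pos"])
servo_line(W(u,n-12,12),velocity=100); servo_line(W(u,n-12,120),velocity=200)
move_ptp(W(-400,0,120),R(TH)); grip(.47);hold(.1); snap("wrist","p4"); print(sense()["clock"])
```

```text
[[-262.2  -39.8]
 [-254.8   32.4]
 [-363.7   44.1]]
ccw skew 5.858018629308891 6.097438921720707 72.62424262559857 109.49557998255013 [-312.94324368    2.14121488]
19.2833
```

View pics/p4.png

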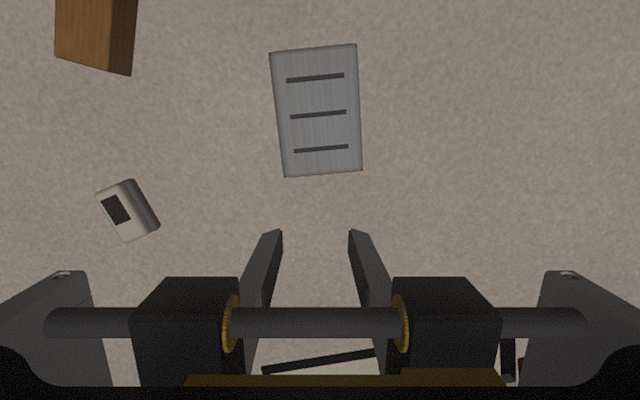

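Run:
```python
from h import *
np.set_printoptions(precision=1,suppress=True)
ci=pickle.load(open("pics/p4.pkl","rb"))
w,c,a=boxpose([(270,51),(356,43.5),(362.5,170),(285,177.5)],ci); print(UN(w),UN(c),a-TH)
from rig import *
servo_line(W(-405,6,12),velocity=180); print(sense()["opening"])
servo_line(W(-385,6,12),velocity=80); servo_line(W(-335,6,12),velocity=50)
s=sense(); print(s["clock"],UN(s["tcp_pos"]),s["contact_force"]); snap("wrist","p5")
```

```text
[[-265.8  -36.6]
 [-260.1   34.8]
 [-365.6   44.9]
 [-372.7  -27.1]] [-316.1    4. ] 5.2819550866056915
0.4680650274356937
21.5833 [-334.5    5.9] [ 0.9  0.1 -0. ]
```

View pics/p5.png

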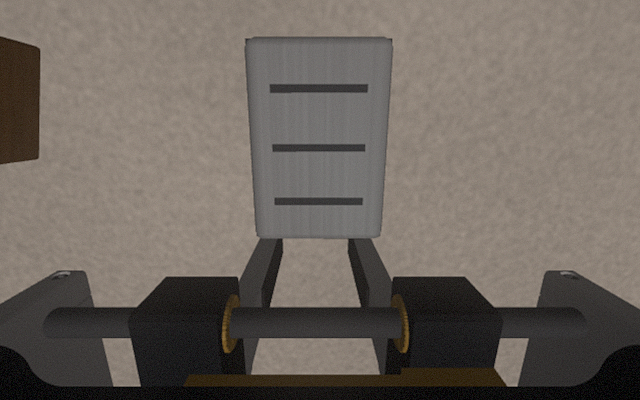

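Run:
```python
from h import *
np.set_printoptions(precision=1,suppress=True)
def f(nm,pts):
    ci=pickle.load(open(f"pics/{nm}.pkl","rb"));w,c,a=boxpose(pts,ci); print(UN(w),UN(c),a-TH); return UN(c)
c=f("p5",[(246,38),(391.5,38),(382,238),(257,238)])
from rig import *
s=sense();u,n=UN(s["tcp_pos"])
servo_line(W(-215,n-c[1],12),velocity=60); servo_line(W(-200,n-c[1],12),velocity=50)
s=sense(); print(s["clock"],UN(s["tcp_pos"]),s["contact_force"]); snap("wrist","p6")
```

```text
[[-217.5  -26.6]
 [-217.6   44.1]
 [-322.2   46. ]
 [-322.3  -27. ]] [-269.9    9.1] 0.44432628345224146
24.2417 [-199.2   -3.3] [ 0.6 -0.6 -0.3]
```

View pics/p6.png

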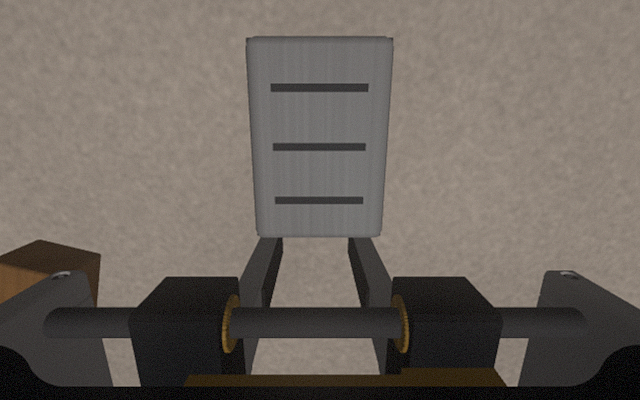

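Run:
```python
from h import *
from rig import *
s=sense();u,n=UN(s["tcp_pos"])
servo_line(W(-178,n,12),velocity=50); print(sense()["clock"]); a,_=snap("wrist","p7"); t,_=snap("top","t7")
cv2.imwrite("pics/v7.png",np.vstack([a[:200],cv2.convertScaleAbs(cv2.resize(t[120:280,200:420],(640,465),interpolation=cv2.INTER_CUBIC)[:390],alpha=1.4)]))
```

```text
24.8833
```

View pics/v7.png

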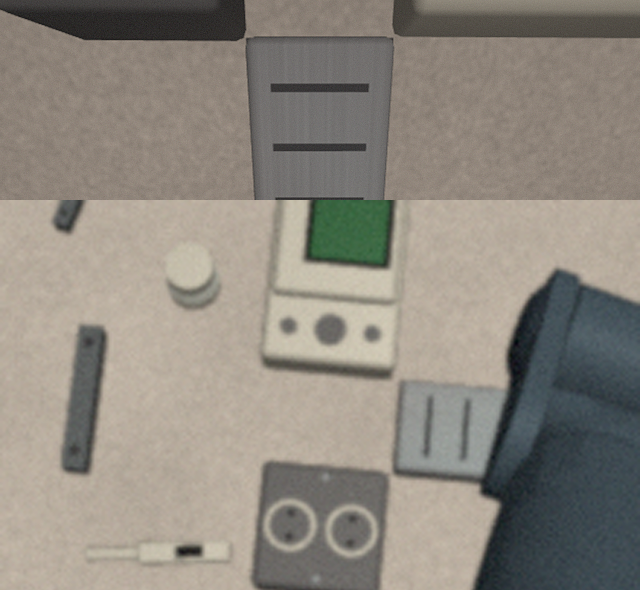

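Run:
```python
from h import *
np.set_printoptions(precision=1,suppress=True)
ci=pickle.load(open("pics/p7.pkl","rb"))
print("base", UN(ray2plane([(243,39),(245,25),(394,24),(396,36)],ci,0)))
print("box", UN(ray2plane([(246.5,40),(392,40),(257,236),(382,236)],ci,34)))
a=cv2.imread("pics/p7.png")
cv2.imwrite("pics/p7c.png",cv2.convertScaleAbs(cv2.resize(a[0:90,225:415],None,fx=4.2,fy=4.2,interpolation=cv2.INTER_CUBIC),alpha=1.4))
```

```text
base [[-52.3 -45.3]
 [-44.9 -43.6]
 [-44.4  43.7]
 [-50.6  45.4]]
box [[ -61.1  -35.9]
 [ -61.1   35. ]
 [-163.8  -36.3]
 [-163.7   36.6]]
```

View pics/p7c.png

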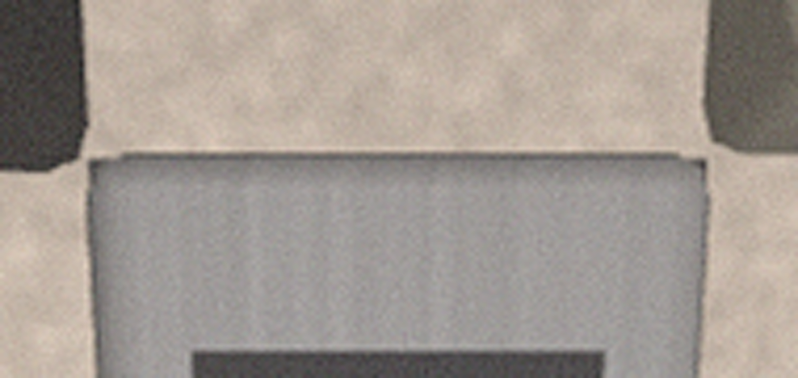

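Run:
```python
from h import *
from rig import *
np.set_printoptions(precision=1,suppress=True)
s=sense();n=UN(s["tcp_pos"])[1]
for u in (-150,-120,-90,-50,-10,25,50):
    servo_line(W(u,n,12),velocity=60); s=sense(); F=s["contact_force"]; print(u,UN(s["tcp_pos"]),F@[*D,0],F@[*N,0],s["clock"])
    if abs(F[:2]).max()>12: print("STOP"); break
snap("wrist","p8")
```

```text
-150 [-149.3   -3.5] -0.09614850867787653 0.5703579368231791 25.6
-120 [-119.3   -3.6] 0.30480062808502506 0.5814645416558792 26.25
-90 [-89.4  -3.5] 0.12215719455465691 -0.8692615990958388 26.9
-50 [-49.4  -3.6] -0.026698676080264442 -0.4477258794878223 27.7167
-10 [-9.4 -3.5] 0.18388860022775574 0.5830064662752592 28.5333
25 [25.7 -3.6] -0.529718060029906 0.33433086197374057 29.2667
50 [50.8 -3.5] 1.016803337394303 0.4732048903455175 29.8333
```

View pics/p8.png

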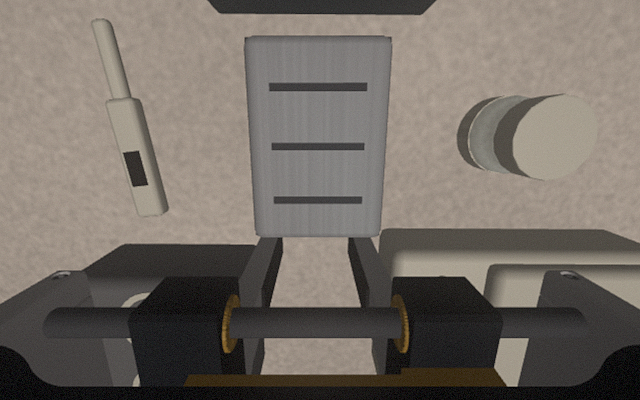

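The box is through the gap and square, with the stop edge ahead at row 12. The jar and thermometer are clear. Next is the slow final approach.

Run:
```python
from h import *
from rig import *
n=UN(sense()["tcp_pos"])[1]
servo_line(W(60,n,12),velocity=40)
for u in np.arange(61.5,80,1.5):
    servo_line(W(u,n,12),velocity=20); s=sense(); F=s["contact_force"]; f=-F@[*D,0]; print(u,UN(s["tcp_pos"]),round(f,2),s["torque"].round(2),s["clock"])
    if abs(f)>6: break
snap("wrist","p9")
```

```text
61.5 [61.40109435 -3.45734542] 2.18 [-0.53 -0.07 -0.04] 30.5333
63.0 [62.84542849 -3.42627307] 3.48 [-0.63 -0.03 -0.1 ] 30.7833
64.5 [64.57552148 -3.43603757] 3.94 [-0.65 -0.05 -0.03] 31.0333
66.0 [66.18999868 -3.45564171] 3.63 [-0.63 -0.08 -0.07] 31.2833
67.5 [67.70187261 -3.48780846] 2.95 [-0.61 -0.11 -0.02] 31.5333
69.0 [69.18605818 -3.47568532] 1.95 [-0.57 -0.09 -0.06] 31.7833
70.5 [69.3529949 -3.4748074] 8.82 [-1.51  0.07 -0.09] 32.0333
```

View pics/p9.png

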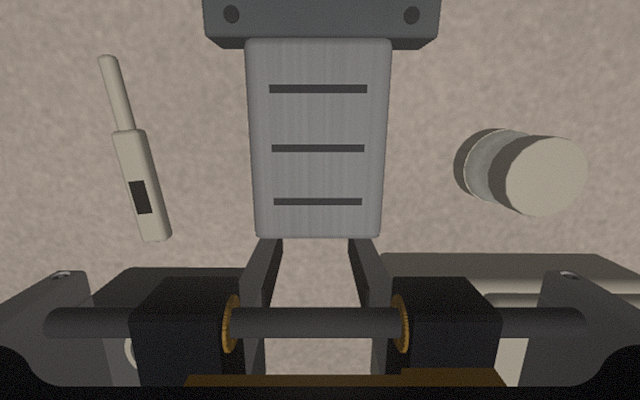

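Run:
```python
from h import *
from rig import *
n=UN(sense()["tcp_pos"])[1]
servo_line(W(71.2,n,12),velocity=15); hold(.2); s=sense(); print(s["contact_force"],s["torque"],UN(s["tcp_pos"]))
servo_line(W(60,n,12),velocity=40); servo_line(W(40,n,12),velocity=100); servo_line(W(40,n,190),velocity=180); hold(.2); snap("wrist","p10")
move_ptp([480,-380,250],R(TH)); hold(.2); snap("top","t10"); s=sense(); print(s["clock"],s["contact_force"])
a=cv2.imread("pics/t10.png"); cv2.imwrite("pics/t10c.png",cv2.convertScaleAbs(cv2.resize(a[90:340,140:500],None,fx=2.2,fy=2.2,interpolation=cv2.INTER_CUBIC),alpha=1.4))
a=cv2.imread("pics/p10.png"); cv2.imwrite("pics/p10c.png",cv2.convertScaleAbs(cv2.resize(a[20:200,200:440],None,fx=3,fy=3,interpolation=cv2.INTER_CUBIC),alpha=1.4))
```

```text
[ -2.54843964 -11.11129919   2.61919595] [-1.95513193  0.15593996 -0.05332266] [69.36054584 -3.50926376]
36.8333 [-0.35124865 -0.07012945 -0.26480822]
```

View pics/p10c.png

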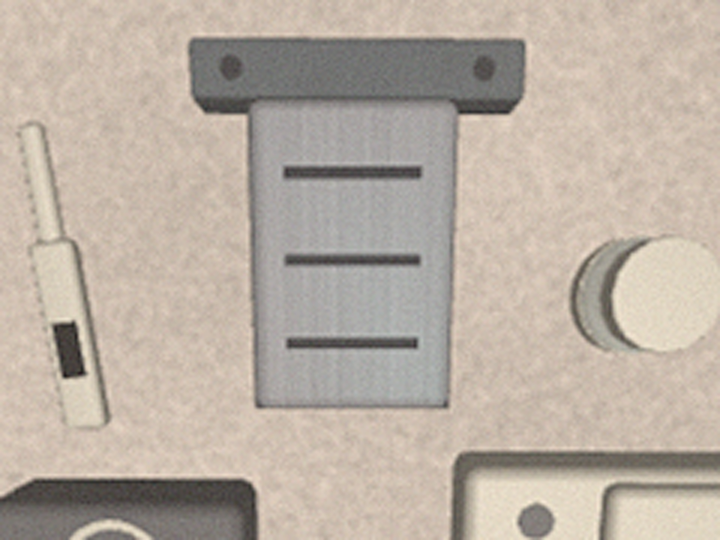

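View pics/t10c.png

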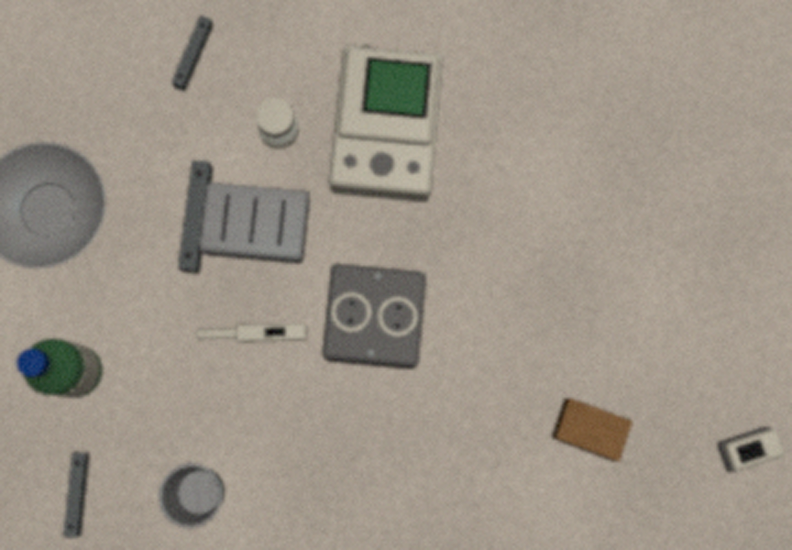

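The box sits square against the stop, and its end meets the bar with no visible gap. I run a quick numeric check of the bystanders and the box pose, then hand in.

Run:
```python
from h import *
from rig import *
np.set_printoptions(precision=1,suppress=True)
a=cv2.imread("pics/top0.png",0);b=cv2.imread("pics/t10.png",0)
d=(cv2.absdiff(cv2.GaussianBlur(a,(5,5),0),cv2.GaussianBlur(b,(5,5),0))>12).astype(np.uint8)
_,_,st,_=cv2.connectedComponentsWithStats(d); print(st[1:][st[1:,4]>8])
ci=pickle.load(open("pics/p10.pkl","rb")); q=lambda p:np.array(p)/3+[200,20]-.4
w,c,an=boxpose(q([(249,100),(460,100),(448,407),(257,407)]),ci); print(UN(w),UN(c),an-TH)
close_job()
```

```text
[[  485   153   155   247 22550]
 [  232   173    50    38  1577]
 [  230   174     5    28    59]
 [  433   186    57    45  1512]
 [  557   205     5     6    23]
 [  232   328   254    72 10885]
 [  491   391     4     3     9]]
[[187.  -37.7]
 [186.9  36.3]
 [ 79.9  35.6]
 [ 79.9 -37.8]] [133.4  -0.9] -0.23989354514205274
the job is handed in; nothing more can be done
```

The instrument box is through the gap and resting against the largest stop bar. I turned it straight with fingertip nudges on its end and sides. Then I pushed it flat with two fingertips, backed the hand straight out and moved it clear. I handed the job in at about 37 s of the 72 s allowed.

**Last checks:**
- **Box:** it lies about 1 mm off the gap's centre line and is turned 0.2° from it. The pictures show its end flush on the bar. The robot felt the bar (about 9 N, then 11 N when seating it).
- **Bystanders:** comparing the top view before and after shows changes only at the box's old and new places and where the arm is or was. Part of the lower image was hidden by the arm at the start, so it could not be compared.
- **Robot:** the wrist force was back to about zero after the hand withdrew.

**What did not go as planned:** the first end push moved the box 40 mm forward but turned it only 3°. I corrected that with the side nudges. No last check failed or disagreed.

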